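# Check the log cart's two hand brakes

### The job

Check the two hand brakes of the log cart whose handlebar reaches over the bench: with your fingers together, reach over the bar and, with the backs of the fingers, press the left brake lever in from outside towards the bar until it comes up hard against its stop, short of the bar; hold it there firmly for a good second without forcing it, then let it spring right back. Then do the same with the right lever (left and right as seen from the robot). Nothing is gripped: do not pinch the levers or lean on the handlebar, and leave the tools and other things where they are.

Things in the scene. Friction and masses are not known exactly. Their poses are not given: they have to be found in the camera images.
- cart: log cart parked at the bench; does not move. Origin: middle of its handlebar, on the bar's axis, 180 mm above the bench. x points level, away from the robot to the deck; y along the bar to the left; z up. Bar 540 mm long, 25 mm thick; 34 mm rubber grips 140 to 265 mm from the middle. Two 25 mm stems leave it at y = +-55 mm, go 80 mm along +x, then down past the bench's edge
- left_bracket: aluminium clamp carrying the left (+y) brake lever on the far (+x) side of the bar, 100 to 120 mm from the bar's middle. Origin on the bar's axis, axes as the cart's; the lever's upright pivot pin is 45 mm along +x. Lever: level, at the bar's height, its free end outwards, leaning 0.22 rad away from the bar at rest. Below it at least 120 mm of free air; nothing stands beyond it
- left_lever_press (a point): point inside the left (+y) brake lever's blade, 90 mm from its pivot, the place to press; moves with it. x points squarely out of the blade's outer face, away from the bar; +y runs along it to the free end; z up. Straight aluminium blade 9 mm thick (4.5 mm each side of this point), 16 mm high; round 18 mm end 128 mm from the pivot. At rest 43 mm clear of the grip here
- left_lever (a joint): angle of the left (+y) brake lever, rad: 0 at rest, grows as it is pressed towards the bar, 0.28 at its firm stop: 25 mm of travel at the press point, still 18 mm clear of the grip there, 11 mm at the round end. It springs back by itself: about 2 N at the press point at first, 5 N just before the stop; at the stop the force climbs steeply with no more travel. A firm check is 10 to 20 N
- right_bracket: aluminium clamp carrying the right (-y) brake lever on the far (+x) side of the bar, 100 to 120 mm from the bar's middle. Origin on the bar's axis, axes as the cart's; the lever's upright pivot pin is 45 mm along +x. Lever: level, at the bar's height, its free end outwards, leaning 0.22 rad away from the bar at rest. Below it at least 120 mm of free air; nothing stands beyond it
- right_lever_press (a point): point inside the right (-y) brake lever's blade, 90 mm from its pivot, the place to press; moves with it. x points squarely out of the blade's outer face, away from the bar; -y runs along it to the free end; z up. Straight aluminium blade 9 mm thick (4.5 mm each side of this point), 16 mm high; round 18 mm end 128 mm from the pivot. At rest 43 mm clear of the grip here
- right_lever (a joint): angle of the right (-y) brake lever, rad: 0 at rest, grows as it is pressed towards the bar, 0.28 at its firm stop: 25 mm of travel at the press point, still 18 mm clear of the grip there, 11 mm at the round end. It springs back by itself: about 2 N at the press point at first, 5 N just before the stop; at the stop the force climbs steeply with no more travel. A firm check is 10 to 20 N
- straight_knife: carving knife with a straight wooden handle, 170 mm long, lying on the wooden board under the handlebar; loose, to be left alone; origin at the middle of its underside
- curved_knife: carving knife with a curved wooden handle, 165 mm long, lying on the wooden board under the handlebar; loose, to be left alone; origin at the middle of its underside
- bark_stick: half-carved stick with bark, 170 mm long, 26 mm thick, lying on the wooden board under the handlebar; loose, to be left alone; origin at the middle of its underside
- mallet: round wooden carver's mallet standing on its head, handle up, head 92 mm across, 185 mm high, on the robot's side of the right grip; loose, to be left alone; origin at the middle of its underside
- oil_bottle: brown oil bottle, 60 mm across, 165 mm high, standing on the robot's side of the left grip; loose, to be left alone; origin at the middle of its underside
- spoon_blank: carved wooden spoon, 160 mm long, lying on the wooden board under the handlebar; loose, to be left alone; origin at the middle of its underside

How it is judged:
On the way, in this order (a step that is already met when the one before it is completed fails the run):
1. the left brake lever is pressed firmly against its stop (past 0.262 rad, over 7 N) for half a second, the right one at rest (value of joint left_lever above 0.262 rad and contact force between the fingers and left_bracket above 7 N and value of joint right_lever below 0.05 rad), for 0.5 s.
2. the left lever has been let go and has sprung back (value of joint left_lever below 0.03 rad and contact force between the fingers and left_bracket below 0.5 N), for 0.2 s.
3. the right brake lever is pressed firmly against its stop (past 0.262 rad, over 7 N) for half a second, the left one at rest (value of joint right_lever above 0.262 rad and contact force between the fingers and right_bracket above 7 N and value of joint left_lever below 0.05 rad), for 0.5 s.
At the end, for the whole second after the job is handed in: Both levers have been checked, left first, and are back at rest (below 0.03 rad); the loose things are within 30 mm of where they were and the standing ones still stand (value of joint each of left_lever, right_lever below 0.03 rad and distance of each of straight_knife, curved_knife, bark_stick, mallet, oil_bottle, spoon_blank from where it was at the start of the episode below 0.03 m and angle between each of mallet, oil_bottle's own z axis and vertical below 0.2 rad); the robot touches nothing.
It fails at once if a loose thing is moved by more than 30 mm, knocked over or lifted (distance of any of straight_knife, curved_knife, bark_stick, mallet, oil_bottle, spoon_blank from where it was at the start of the episode above 0.03 m or angle between any of mallet, oil_bottle's own z axis and vertical above 0.35 rad).
It fails at once if a lever is taken between the fingers instead of being pressed from outside ((contact force between the fingers and left_bracket above 2 N and x of the grasp point in the frame of left_lever_press between -0.007 and 0.007 m and y of the grasp point in the frame of left_lever_press between -0.07 and 0.07 m and z of the grasp point in the frame of left_lever_press between -0.018 and 0.018 m) or (contact force between the fingers and right_bracket above 2 N and x of the grasp point in the frame of right_lever_press between -0.007 and 0.007 m and y of the grasp point in the frame of right_lever_press between -0.07 and 0.07 m and z of the grasp point in the frame of right_lever_press between -0.018 and 0.018 m)).
It fails at once if the robot bears on the cart's handlebar (over 4 N) (contact force between any of the fingers, the arm and cart above 4 N).
It fails at once if a lever is forced (over 50 N) (contact force between the fingers and left_bracket above 50 N or contact force between the fingers and right_bracket above 50 N).
It also fails if it takes over 64 s, if anything falls off the work surface, if the arm or the gripper's body presses on something with over 40 N, if the wrist force passes 120 N, or if a joint passes its speed limit or range.

### The arm

A 7-joint arm with a two-finger parallel gripper is mounted at the origin on the work surface. World frame = base frame: x ahead of the robot, y to its left, z up, the work surface at z = 0. Lengths are in m, angles in rad, forces in N, time in s.
With the tool pointing down it reaches from about 0.425 to 0.875 m from the base axis. Payload 4.7 kg.
Tool frame: the origin (TCP) lies where the fingers leave the gripper's body, on its centre line; the fingertips stand 73 mm ahead of it and the grasp point (between the pads) lies 54 mm ahead of it (arm.grasp_offset is the distance from the TCP to the grasp point, in m); z points along the fingers, y is the direction in which the jaws open and shut (so a half turn about z gives the same grasp; the last joint's range is limited). The gripper opens to 85 mm and grips with 20 to 120 N. Pads are 22 mm wide; open, the fingers measure 114 mm over their backs; the gripper's body (76 mm by 85 mm) begins 54 mm behind the grasp point. The pads swing forward as they close: fully open they stand 13 mm farther back than shut.
Start: joints at [1.135, 0.321, -0.07, 1.45, 0.023, 1.371, -0.057], TCP at [0.283, -0.585, 0.304] pointing down, gripper open.
Joint ranges: [-2.86, 2.86], [-0.3, 2.09], [-1.38, 1.24], [0.06, 2.45], [-1.56, 4.7], [0.09, 2.05], [-2.69, 2.69]. Speed limits (rad/s): [2.57, 2.57, 3.14, 3.14, 3.14, 3.14, 3.14].

### API

Orientations are given as a unit quaternion [x, y, z, w].
In Python, from workcell import arm gives the robot as it stands.
- The arm moves only by the tool carry_out, never from a script. Its argument "rows" is a list of rows, each an object of numbers: "dx", "dy", "dz": the shift along the tool's x, y, z in cm; "yaw": the turn about the tool's z in degrees. In form: [{"dx": .., "dy": .., "dz": .., "yaw": ..}, ...]. A call has 1 to 20 rows; each row shifts and turns the commanded pose from where the row before left it, along the tool's axes as they then stand; what a row does not reach is not made up. A row lasts 1/8 s, in which the tool goes at most 62.5 mm and 10.7 degrees, less where a joint would pass 70% of its speed; a pose out of reach is approached as far as the arm can. A call is refused whole if a number of a shift passes 6.25 or a number of a turn 10.7, either way. A call with a gripper value outside its range is refused whole. "claw" is the gripper command: -1 is shut, 1 is fully open, values between are in proportion, set as the call begins (left out, the last holds). The fingers move at their own pace and stop on an object; the grip force is fixed at half the most. Time passes only in rows, so rows that do not move let the fingers close. It gives the time, the measured TCP pose, the force and the opening at its end, in the units of the state.
- arm.observe(): the state, without advancing time (a new reading comes with each control period).
- arm.get_image(name): name is "scene" or "top" or "wrist"; returns (picture, depth): 480x640x3 uint8, red, green, blue; 480x640 float32, m along the optical axis (not along the pixel's ray), 0 where there is no reading.
- arm.camera_params(name): a dict with "intrinsics" (3x3 intrinsics, pixels), "world_from_camera" (4x4, takes a point from camera to world coordinates); the wrist camera has in their place "T_tool_cam" (4x4, takes a point from camera to tool coordinates, whose origin is the TCP and whose axes are the flange's). Camera axes: x right, y up, looking along -z (the intrinsics and any distortion apply to the point x, -y, -z); pixel columns grow to the right and rows downward; lengths in m; the calibration is good to about 2 mm. A picture is of the moment at which its call begins: read the wrist's pose just before it. camera_params takes no time and is no camera call.
- arm.finish_job(): hands the job in, once; it reports no verdict.
The state is a dict: "time_s": time; "qpos": joint angles; "qvel": joint speeds; "joint_efforts": joint torques, N m; "eef_pos": TCP position; "eef_rot": TCP orientation; "contact_force": force on the tool from outside, world axes, zero at the start; "wrist_torque": the same for the moment, N m; "finger_gap": finger opening in m.
Only numpy, scipy, OpenCV 4.12 (cv2) and the standard library are available. Lean on these libraries where they do the work, as an engineer would, in place of code of your own. Each camera call takes 0.05 s, during which the arm holds its last target.

## Working session

There is one attempt and no reset: what is moved stays moved. The work goes in short steps, Python scripts to look and compute and a tool call to move; the robot and the scene stay as the last step left them, time stands still between calls to the robot, and variables do not carry over. Pictures are saved under pics/ and viewed, and the job is handed in when it is done.

Besides the shell and the picture viewer there is one more tool, called after "Emit:" as name(argument=value, ...), one argument or row to a line, values as JSON. carry_out: Moves the arm, as the interface text tells. Its arguments: {"type":"object","properties":{"rows":{"type":"array","items":{"type":"object","properties":{"dx":{"type":"number"},"dy":{"type":"number"},"dz":{"type":"number"},"yaw":{"type":"number"}}}},"claw":{"type":"number"}},"required":["rows"]}

```bash
mkdir -p pics; ls
cat > h.py <<'E'
import numpy as np,cv2
from workcell import arm
def shot(n,f):
    im,d=arm.get_image(n); cv2.imwrite('pics/'+f+'.png',im[:,:,::-1]); np.save('pics/'+f+'.npy',d); return im,d
def pts(n,d,T=None):
    p=arm.camera_params(n);K=np.array(p['intrinsics']);T=np.array(p['world_from_camera']) if T is None else T
    v,u=np.mgrid[:d.shape[0],:d.shape[1]]
    P=np.stack([(u-K[0,2])/K[0,0]*d,-(v-K[1,2])/K[1,1]*d,-d],-1)
    return P@T[:3,:3].T+T[:3,3]
E
python3 - <<'E'
from h import *
print(arm.observe())
for n in('scene','top'):
    shot(n,n+'1'); print(arm.camera_params(n))
print(arm.camera_params('wrist'))
E
```

```text
pics
{'time_s': 0.0, 'qpos': array([ 1.13512199,  0.32180645, -0.07006796,  1.45168729,  0.02260513,
        1.370823  , -0.05689513]), 'qvel': array([-0.00056242,  0.00022127, -0.00135239, -0.00167398,  0.00044128,
       -0.00047795,  0.0005792 ]), 'joint_efforts': array([ 3.89026882e-04, -4.93579495e+01, -3.81950056e-01, -3.14341021e+01,
        1.31605013e-02,  1.11439847e-02,  1.22554617e-06]), 'eef_pos': array([ 0.2823676 , -0.58500689,  0.30282783]), 'eef_rot': array([ 9.74816496e-01,  2.23006414e-01, -2.69864914e-04, -9.30385412e-04]), 'contact_force': array([-0.48165643,  0.40898647, -0.21529448]), 'wrist_torque': array([-0.03547014, -0.02332102, -0.00285183]), 'finger_gap': 0.08553420204502053}
{'intrinsics': array([[441.45192676,   0.        , 317.48975051],
       [  0.        , 441.45192676, 251.09725693],
       [  0.        ,   0.        ,   1.        ]]), 'world_from_camera': array([[ 0.14591759, -0.54627568,  0.82479752,  1.33297828],
       [ 0.98900958,  0.10063695, -0.10831553, -0.10888934],
       [-0.02383497,  0.83153779,  0.55495658,  0.67230782],
       [ 0. 
[... 409 characters left out ...]
],
       [-1.18179165e-03,  1.80330399e-01,  9.83605383e-01,
         1.05781875e+00],
       [ 0.00000000e+00,  0.00000000e+00,  0.00000000e+00,
         1.00000000e+00]])}
{'intrinsics': array([[428.2225712 ,   0.        , 327.74599407],
       [  0.        , 428.2225712 , 237.15246891],
       [  0.        ,   0.        ,   1.        ]]), 'T_tool_cam': array([[ 6.95497298e-04,  9.60472162e-01,  2.78375184e-01,
         7.12971942e-02],
       [ 9.99999651e-01, -7.96830581e-04,  2.50871985e-04,
        -6.41720645e-04],
       [ 4.62773417e-04,  2.78374912e-01, -9.60472381e-01,
        -7.01198193e-02],
       [ 0.00000000e+00,  0.00000000e+00,  0.00000000e+00,
         1.00000000e+00]])}
```

View pics/scene1.png

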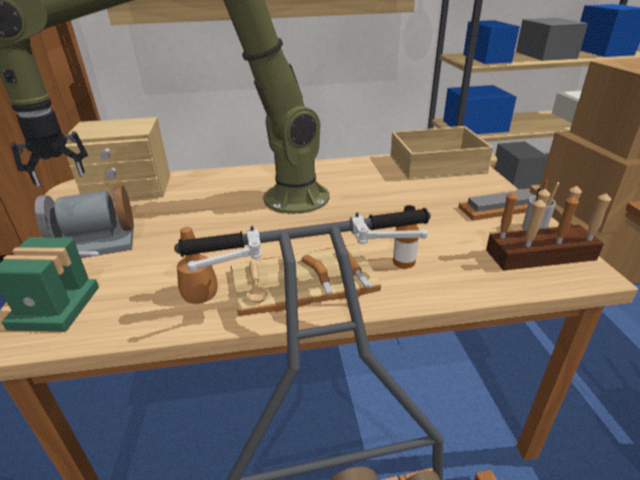

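View pics/top1.png

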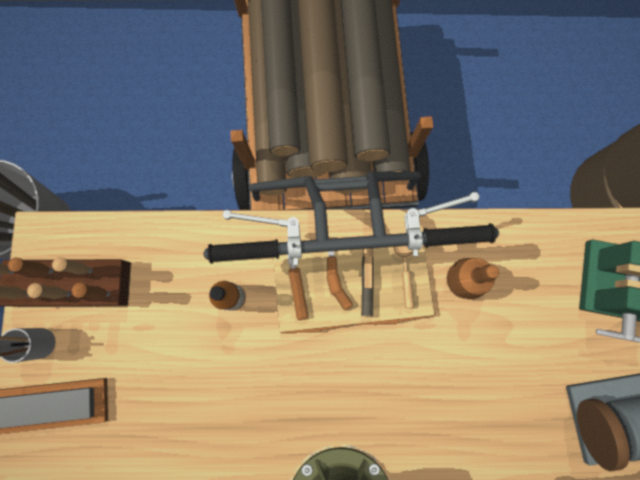

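The top view shows the bar from (208,253) to (496,233). The left lever runs from (293,222) to its ball at (228,215), and the right one from (413,212) to (475,197). The bottle is at (227,294) and the mallet at (470,277). Next I'll get 3D positions.

Run:
```python
from h import *
d=np.load('pics/top1.npy');im=cv2.imread('pics/top1.png');P=pts('top',d)
for u,v in [(228,215),(250,218),(270,220),(475,197),(455,203),(435,209),(215,253),(250,250),(330,243),(380,240),(450,236),(490,233),(227,294),(470,277),(485,270)]:
    print(u,v,P[v,u].round(4))
g=im.astype(int)
m=(P[...,2]>.165)&(P[...,2]<.21)&(P[...,0]>.45)&(P[...,0]<.75)&(abs(P[...,1])<.4)
n,l,s,c=cv2.connectedComponentsWithStats(m.astype('uint8'));print(s[1:],c[1:])
# bar: dark pixels
dark=m&(im.max(2)<75)
v,u=np.nonzero(dark);
Q=P[dark];sel=np.abs(v-(253-(u-208)*20/288))<12;Q=Q[sel]
# iterative fit of axis in xy
c=np.polyfit(Q[:,1],Q[:,0],1)
for i in range(5):
    r=Q[:,0]-np.polyval(c,Q[:,1]);k=abs(r)<.02;c=np.polyfit(Q[k,1],Q[k,0],1)
print('bar x=',c,'yaw',-np.arctan(c[0]),'y range',Q[:,1].min(),Q[:,1].max(),'ztop',np.percentile(Q[:,2],[5,50,95]),r.std())
# blade pixels: bright
br=m&(im.min(2)>130)
for a,b,nm in((220,286,'L'),(420,482,'R')):
    q=br.copy();q[:,:a]=0;q[:,b:]=0;q[230:]=0
    R=P[q];cc=np.polyfit(R[:,1],R[:,0],1);print(nm,len(R),cc,np.arctan(cc[0]),R.min(0),R.max(0),np.median(R[:,2]))
```

```text
228 215 [0.5758 0.2147 0.1894]
250 218 [0.5703 0.1731 0.1862]
270 220 [0.5657 0.1345 0.1882]
475 197 [ 0.6085 -0.2597  0.1873]
455 203 [ 0.5967 -0.2202  0.1881]
435 209 [ 0.585  -0.1811  0.1888]
215 253 [0.5018 0.2355 0.1956]
250 250 [0.5066 0.1699 0.1981]
330 243 [0.5196 0.0206 0.1937]
380 240 [ 0.525  -0.0737  0.1919]
450 236 [ 0.5307 -0.2044  0.1977]
490 233 [ 0.5361 -0.2802  0.1966]
227 294 [0.4293 0.2246 0.1285]
470 277 [ 0.4623 -0.268   0.0991]
485 270 [ 0.4688 -0.2736  0.1745]
[[ 204  193  296   72 6916]
 [ 482  265   18   16  218]] [[351.235107   235.24913245]
 [490.22477064 272.2293578 ]]
bar x= [-0.0668055   0.51747234] yaw 0.06670638346046565 y range -0.2958611243099451 0.25208981454389384 ztop [0.18805309 0.1953427  0.19945262] 0.008504705865505674
L 331 [0.15612313 0.54360522] 0.15487289454784445 [0.55543729 0.10566306 0.17953628] [0.58645405 0.22479122 0.1929393 ] 0.18833330240657098
R 288 [-0.29988004  0.53235629] -0.29134673564815056 [ 0.5453154  -0.2660657   0.18272975] [ 0.61727748 -0.14973747  0.19326105] 0.18858533986909598
```

Emit:
carry_out(
  rows=[
    {"dz": -1, "yaw": -10},
    {"dz": -1, "yaw": -10},
    {"yaw": -10},
    {"yaw": -10},
    {"yaw": -10},
    {"yaw": -10},
    {"yaw": -10},
    {"yaw": -1},
    {},
  ],
  claw=-1,
)

```text
$.rows[0]: bad value
```

```bash
cat >> h.py <<'E'
from scipy.spatial.transform import Rotation as Ro
def st(tgt=None):
    o=arm.observe();R=Ro.from_quat(o['eef_rot']).as_matrix();p=np.array(o['eef_pos'])
    print('t',round(o['time_s'],2),'p',p.round(4),'a',np.degrees(np.arctan2(R[1,0],R[0,0])).round(2),'zdown',R[:,2].round(4),'F',o['contact_force'].round(2),'gap',round(o['finger_gap'],4),'q',o['qpos'].round(2))
    if tgt is not None: print('shift cm in tool',((np.array(tgt)-p)@R*100).round(2))
    return o
E
python3 - <<'E'
from h import *
st([.62,.18,.32]);shot('scene','scene2');shot('wrist','w2')
E
```

```text
t 0.1 p [ 0.2824 -0.585   0.303 ] a 25.77 zdown [-8.0e-04  1.5e-03 -1.0e+00] F [-0.81 -0.3   0.18] gap 0.0857 q [ 1.14  0.32 -0.07  1.45  0.02  1.37 -0.06]
shift cm in tool [ 63.66 -54.22  -1.62]
```

Emit:
carry_out(
  rows=[
    {"dx": 0, "dy": 0, "dz": -1, "yaw": -10},
    {"dx": 0, "dy": 0, "dz": -1, "yaw": -10},
    {"dx": 0, "dy": 0, "dz": 0, "yaw": -10},
    {"dx": 0, "dy": 0, "dz": 0, "yaw": -10},
    {"dx": 0, "dy": 0, "dz": 0, "yaw": -10},
    {"dx": 0, "dy": 0, "dz": 0, "yaw": -10},
    {"dx": 0, "dy": 0, "dz": 0, "yaw": -10},
    {"dx": 0, "dy": 0, "dz": 0, "yaw": -1},
    {"dx": 0, "dy": 0, "dz": 0, "yaw": 0},
  ],
  claw=-1,
)

```text
time_s: 1.32
eef_pos: [0.2825, -0.5853, 0.3238]
eef_rot: [0.665, 0.747, 0.0, -0.0]
contact_force: [0.4, 0.0, 0.2]
finger_gap: 0.0001
```

Run:
```python
from h import *
st([.62,.18,.32]);shot('scene','scene3')
```

```text
t 1.32 p [ 0.2825 -0.5853  0.3238] a 96.62 zdown [-1.e-04  2.e-04 -1.e+00] F [0.36 0.01 0.21] gap 0.0001 q [ 1.26  0.32 -0.23  1.42  0.07  1.41  1.14]
shift cm in tool [72.13 42.35  0.39]
```

View pics/scene3.png

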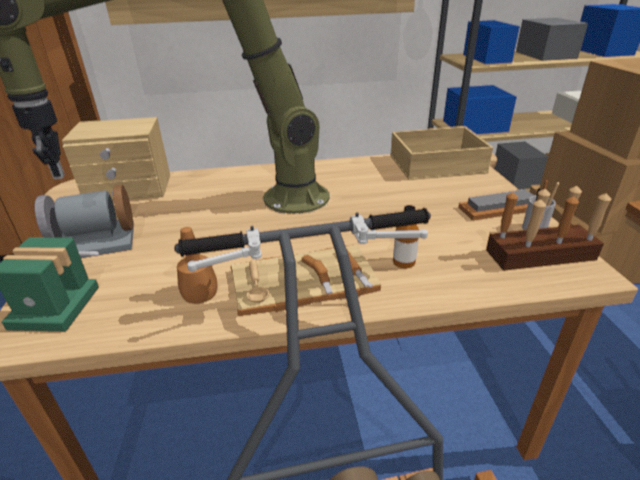

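Emit:
carry_out(
  rows=[
    {"dx": 2, "dy": 2, "dz": 0, "yaw": 0},
    {"dx": 4, "dy": 3, "dz": 0, "yaw": 0},
    {"dx": 4.5, "dy": 3, "dz": 0, "yaw": 0},
    {"dx": 4.5, "dy": 3, "dz": 0, "yaw": 0},
    {"dx": 4.5, "dy": 3, "dz": 0, "yaw": 0},
    {"dx": 4.5, "dy": 3, "dz": 0, "yaw": 0},
    {"dx": 4.5, "dy": 3, "dz": 0, "yaw": 0},
    {"dx": 4.5, "dy": 3, "dz": 0, "yaw": 0},
    {"dx": 4.5, "dy": 3, "dz": 0, "yaw": 0},
    {"dx": 4.5, "dy": 3, "dz": 0, "yaw": 0},
    {"dx": 4.5, "dy": 3, "dz": 0, "yaw": 0},
    {"dx": 4.5, "dy": 3, "dz": 0, "yaw": 0},
    {"dx": 4.5, "dy": 3, "dz": 0, "yaw": 0},
    {"dx": 4.5, "dy": 2.5, "dz": 0, "yaw": 0},
    {"dx": 4.5, "dy": 1.5, "dz": 0, "yaw": 0},
    {"dx": 4, "dy": 0, "dz": 0, "yaw": 0},
    {"dx": 3, "dy": 0, "dz": 0, "yaw": 0},
    {"dx": 0, "dy": 0, "dz": 0, "yaw": 0},
  ],
)

```text
time_s: 3.62
eef_pos: [0.6142, 0.178, 0.324]
eef_rot: [0.662, 0.749, 0.0, -0.001]
contact_force: [0.5, -0.6, 0.1]
finger_gap: -0.0002
```

Run:
```python
from h import *
st([.61,.18,.32]);shot('scene','scene4');shot('top','top4')
```

```text
t 3.62 p [0.6142 0.178  0.324 ] a 97.03 zdown [-4.0e-04  1.6e-03 -1.0e+00] F [ 0.51 -0.59  0.14] gap -0.0002 q [ 0.25  0.38 -0.76  1.43  0.26  1.43 -0.38]
shift cm in tool [ 0.25 -0.39  0.4 ]
```

View pics/scene4.png

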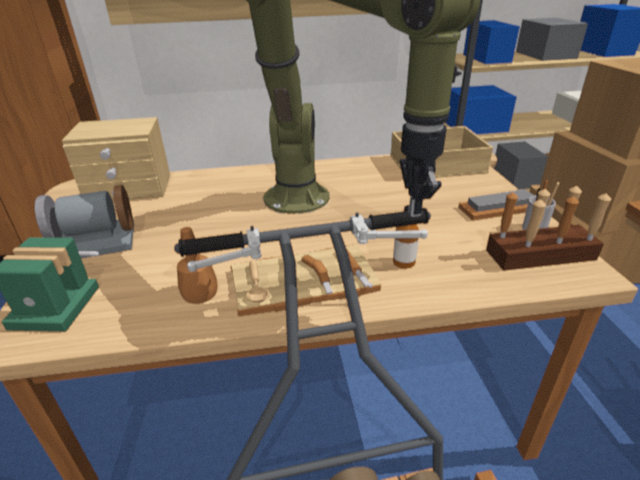

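View pics/top4.png

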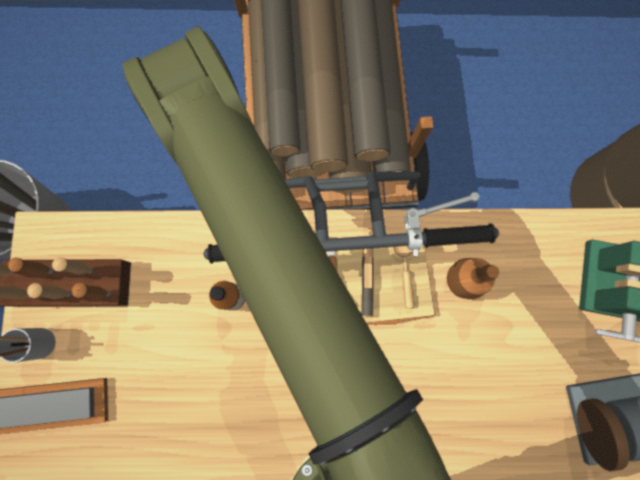

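Run:
```python
from h import *
p=arm.camera_params('scene');K=p['intrinsics'];T=np.linalg.inv(p['world_from_camera'])
for q in ([.614,.178,.251],[.614,.178,.324],[.5705,.1797,.18],[.5764,.2173,.18]):
    c=T[:3,:3]@q+T[:3,3]; print(q,(K[0,0]*c[0]/-c[2]+K[0,2]).round(),(K[1,1]*-c[1]/-c[2]+K[1,2]).round())
d=np.load('pics/scene4.npy');P=pts('scene',d)
m=(abs(P[...,0]-.614)<.06)&(abs(P[...,1]-.178)<.06)&(P[...,2]>.235)&(P[...,2]<.36)
Q=P[m]
for z in np.arange(.24,.34,.01):
    s=Q[abs(Q[:,2]-z)<.005]
    if len(s):print(z.round(3),len(s),s.min(0).round(4),s.max(0).round(4))
im=cv2.imread('pics/scene4.png');cv2.imwrite('pics/c4.png',cv2.resize(im[140:260,340:480],None,fx=5,fy=5,interpolation=cv2.INTER_CUBIC))
```

```text
[0.614, 0.178, 0.251] 415.0 214.0
[0.614, 0.178, 0.324] 419.0 180.0
[0.5705, 0.1797, 0.18] 405.0 234.0
[0.5764, 0.2173, 0.18] 423.0 234.0
0.25 17 [0.6077 0.1663 0.2506] [0.6221 0.1866 0.2548]
0.26 52 [0.6071 0.1654 0.255 ] [0.6288 0.1871 0.265 ]
0.27 64 [0.6079 0.1647 0.2651] [0.6293 0.1863 0.2748]
0.28 65 [0.6069 0.1652 0.2751] [0.6289 0.1854 0.2849]
0.29 38 [0.6017 0.1632 0.2852] [0.629  0.1835 0.295 ]
0.3 122 [0.578  0.161  0.2952] [0.6498 0.1932 0.305 ]
0.31 110 [0.5704 0.1596 0.3051] [0.6587 0.1947 0.3149]
0.32 171 [0.5648 0.1586 0.3151] [0.6672 0.1955 0.325 ]
0.33 175 [0.5591 0.1577 0.3251] [0.6737 0.1961 0.335 ]
0.34 230 [0.5568 0.1562 0.335 ] [0.674  0.1967 0.345 ]
```

View pics/c4.png

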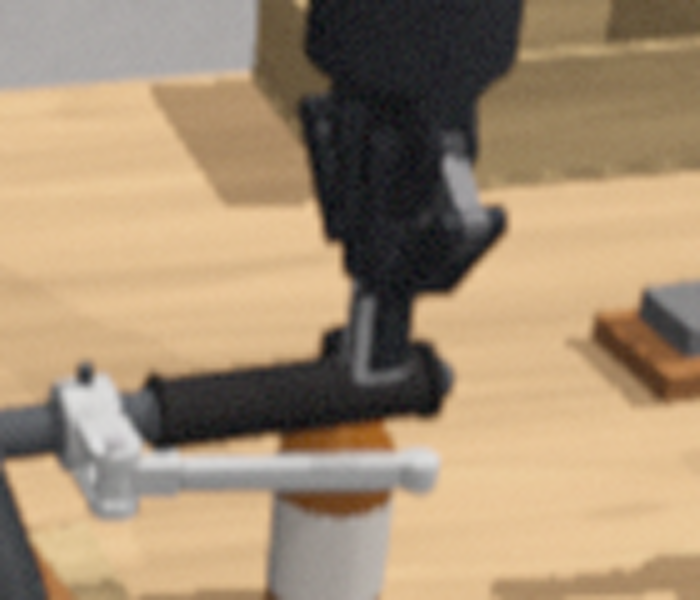

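Emit:
carry_out(
  rows=[
    {"dx": 0.3, "dy": 0, "dz": 1, "yaw": 0},
    {"dx": 0, "dy": 0, "dz": 2, "yaw": 0},
    {"dx": 0, "dy": 0, "dz": 2, "yaw": 0},
    {"dx": 0, "dy": 0, "dz": 2, "yaw": 0},
    {"dx": 0, "dy": 0, "dz": 1.4, "yaw": 0},
    {"dx": 0, "dy": 0, "dz": 0.5, "yaw": 0},
    {"dx": 0, "dy": 0, "dz": 0, "yaw": 0},
  ],
)

```text
time_s: 4.6
eef_pos: [0.615, 0.1773, 0.2348]
eef_rot: [0.664, 0.748, 0.0, -0.0]
contact_force: [0.2, 0.0, 0.1]
finger_gap: 0.0001
```

Run:
```python
from h import *
st([.5642,.1825,.235]);im,d=shot('scene','scene5')
cv2.imwrite('pics/c5.png',cv2.resize(im[170:270,340:460,::-1],None,fx=6,fy=6,interpolation=cv2.INTER_CUBIC))
```

```text
t 4.6 p [0.615  0.1773 0.2348] a 96.78 zdown [-1.e-04  1.e-04 -1.e+00] F [0.16 0.02 0.11] gap 0.0001 q [ 0.25  0.44 -0.74  1.55  0.3   1.28 -0.42]
shift cm in tool [ 1.12 -4.99 -0.02]
```

View pics/c5.png

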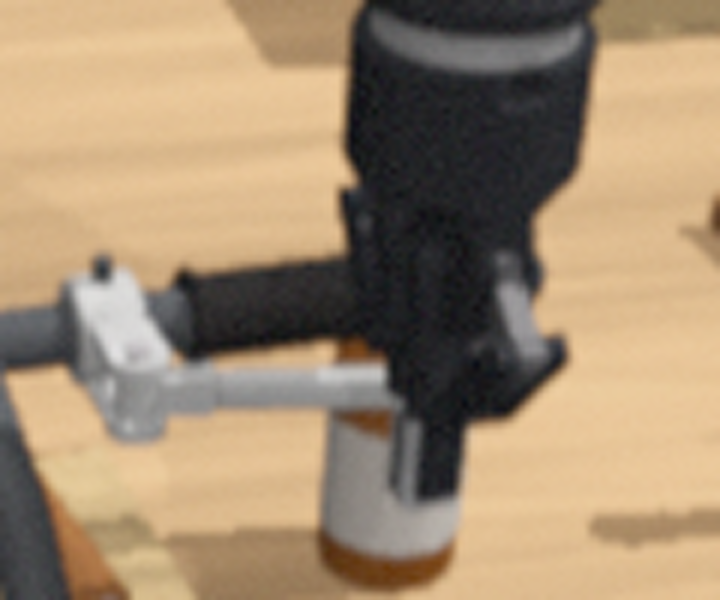

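Emit:
carry_out(
  rows=[
    {"dx": 0.3, "dy": -0.6, "dz": 0, "yaw": 0},
    {"dx": 0.3, "dy": -0.6, "dz": 0, "yaw": 0},
    {"dx": 0.3, "dy": -0.5, "dz": 0, "yaw": 0},
    {"dx": 0.2, "dy": -0.5, "dz": 0, "yaw": 0},
    {"dx": 0, "dy": -0.5, "dz": 0, "yaw": 0},
    {"dx": 0, "dy": -0.5, "dz": 0, "yaw": 0},
    {"dx": 0, "dy": -0.4, "dz": 0, "yaw": 0},
    {"dx": 0, "dy": -0.4, "dz": 0, "yaw": 0},
    {"dx": 0, "dy": 0, "dz": 0, "yaw": 0},
    {"dx": 0, "dy": 0, "dz": 0, "yaw": 0},
  ],
)

```text
time_s: 5.9
eef_pos: [0.5743, 0.1836, 0.2351]
eef_rot: [0.664, 0.748, 0.0, 0.0]
contact_force: [3.8, 2.9, 1.1]
finger_gap: -0.0001
```

Run:
```python
from h import *
st([.5642,.1825,.235])
```

```text
t 5.9 p [0.5743 0.1836 0.2351] a 96.77 zdown [ 8.e-04  5.e-04 -1.e+00] F [3.79 2.88 1.11] gap -0.0001 q [ 0.27  0.36 -0.76  1.64  0.26  1.25 -0.43]
shift cm in tool [ 0.01 -1.01  0.01]
```

Emit:
carry_out(
  rows=[
    {"dx": 0, "dy": -0.3, "dz": 0, "yaw": 0},
    {"dx": 0, "dy": -0.3, "dz": 0, "yaw": 0},
    {"dx": 0, "dy": -0.2, "dz": 0, "yaw": 0},
    {"dx": 0, "dy": 0, "dz": 0, "yaw": 0},
    {"dx": 0, "dy": 0, "dz": 0, "yaw": 0},
  ],
)

```text
time_s: 6.52
eef_pos: [0.5664, 0.1831, 0.2351]
eef_rot: [0.664, 0.748, 0.001, -0.0]
contact_force: [4.2, 3.9, -0.6]
finger_gap: 0.0
```

Run:
```python
from h import *
st([.5642,.1825,.235])
```

```text
t 6.53 p [0.5664 0.1831 0.2351] a 96.79 zdown [ 0.001   0.0012 -1.    ] F [ 4.22  3.86 -0.57] gap 0.0 q [ 0.28  0.34 -0.77  1.66  0.25  1.24 -0.42]
shift cm in tool [-0.03 -0.22  0.01]
```

Emit:
carry_out(
  rows=[
    {"dx": 0, "dy": -0.1, "dz": 0, "yaw": 0},
    {"dx": 0, "dy": -0.1, "dz": 0, "yaw": 0},
    {"dx": 0, "dy": 0, "dz": 0, "yaw": 0},
  ],
)

```text
time_s: 6.9
eef_pos: [0.5644, 0.1829, 0.2351]
eef_rot: [0.664, 0.748, 0.001, -0.0]
contact_force: [4.1, 4.6, 0.5]
finger_gap: 0.0004
```

Run:
```python
from h import *
st([.5642,.1825,.235])
```

```text
t 6.9 p [0.5644 0.1829 0.2351] a 96.8 zdown [ 0.0012  0.0014 -1.    ] F [4.14 4.61 0.48] gap 0.0004 q [ 0.28  0.33 -0.77  1.67  0.24  1.24 -0.42]
shift cm in tool [-0.04 -0.03  0.01]
```

Emit:
carry_out(
  rows=[
    {"dx": 0, "dy": -0.1, "dz": 0, "yaw": 0},
    {"dx": 0, "dy": -0.1, "dz": 0, "yaw": 0},
    {"dx": 0, "dy": 0, "dz": 0, "yaw": 0},
  ],
)

```text
time_s: 7.28
eef_pos: [0.5638, 0.1828, 0.2353]
eef_rot: [0.664, 0.748, 0.003, 0.001]
contact_force: [8.7, 5.4, -3.2]
finger_gap: 0.0
```

Run:
```python
from h import *
st([.5642,.1825,.235])
im,d=shot('scene','scene6')
cv2.imwrite('pics/c6.png',cv2.resize(im[170:270,340:460,::-1],None,fx=6,fy=6,interpolation=cv2.INTER_CUBIC))
```

```text
t 7.28 p [0.5638 0.1828 0.2353] a 96.78 zdown [ 0.0046  0.0027 -1.    ] F [ 8.69  5.41 -3.17] gap 0.0 q [ 0.28  0.33 -0.77  1.67  0.24  1.23 -0.42]
shift cm in tool [-0.04  0.04  0.03]
```

View pics/c6.png

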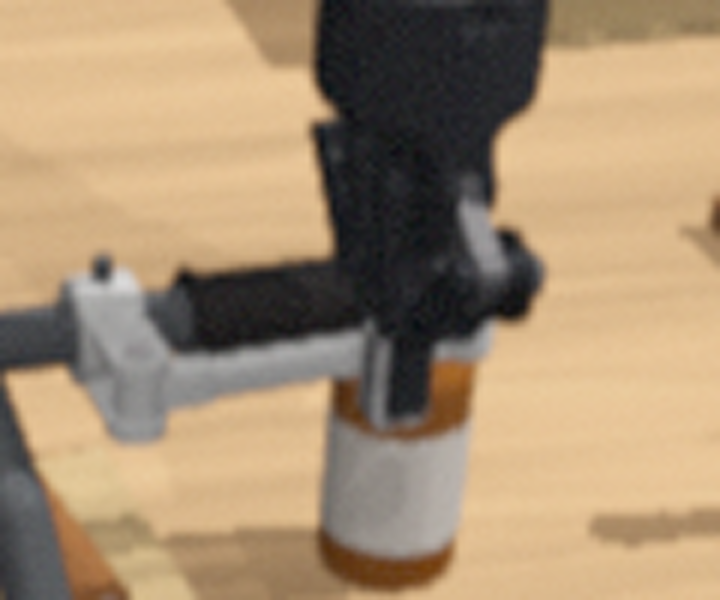

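Emit:
carry_out(
  rows=[
    {"dx": 0, "dy": -0.05, "dz": 0, "yaw": 0},
    {"dx": 0, "dy": 0, "dz": 0, "yaw": 0},
    {"dx": 0, "dy": 0, "dz": 0, "yaw": 0},
  ],
)

```text
time_s: 7.7
eef_pos: [0.5637, 0.1828, 0.2353]
eef_rot: [0.664, 0.748, 0.003, 0.001]
contact_force: [10.0, 6.3, -3.7]
finger_gap: -0.0002
```

Emit:
carry_out(
  rows=[
    {"dx": 0, "dy": -0.07, "dz": 0, "yaw": 0},
    {"dx": 0, "dy": 0, "dz": 0, "yaw": 0},
    {"dx": 0, "dy": 0, "dz": 0, "yaw": 0},
    {"dx": 0, "dy": 0, "dz": 0, "yaw": 0},
  ],
)

```text
time_s: 8.2
eef_pos: [0.5636, 0.1827, 0.2353]
eef_rot: [0.664, 0.748, 0.004, 0.001]
contact_force: [12.1, 6.2, -4.5]
finger_gap: -0.0003
```

Emit:
carry_out(
  rows=[
    {"dx": 0, "dy": -0.05, "dz": 0, "yaw": 0},
    {"dx": 0, "dy": 0, "dz": 0, "yaw": 0},
    {"dx": 0, "dy": 0, "dz": 0, "yaw": 0},
    {"dx": 0, "dy": 0, "dz": 0, "yaw": 0},
    {"dx": 0, "dy": 0, "dz": 0, "yaw": 0},
    {"dx": 0, "dy": 0, "dz": 0, "yaw": 0},
    {"dx": 0, "dy": 0, "dz": 0, "yaw": 0},
    {"dx": 0, "dy": 0, "dz": 0, "yaw": 0},
    {"dx": 0, "dy": 0, "dz": 0, "yaw": 0},
    {"dx": 0, "dy": 0, "dz": 0, "yaw": 0},
    {"dx": 0, "dy": 0, "dz": 0, "yaw": 0},
  ],
)

```text
time_s: 9.57
eef_pos: [0.5635, 0.1827, 0.2354]
eef_rot: [0.664, 0.748, 0.004, 0.002]
contact_force: [13.1, 7.2, -5.5]
finger_gap: 0.0005
```

Run:
```python
from h import *
st([.5642,.1825,.235])
d=shot('scene','s7')[1];P=pts('scene',d)
# blade angle: points near z .18, y .11-.16
m=(P[...,2]>.174)&(P[...,2]<.192)&(P[...,1]>.115)&(P[...,1]<.162)&(P[...,0]>.53)&(P[...,0]<.6)
Q=P[m];print(len(Q),np.polyfit(Q[:,1],Q[:,0],1))
```

```text
t 9.57 p [0.5635 0.1827 0.2354] a 96.76 zdown [ 0.0079  0.004  -1.    ] F [13.15  7.24 -5.51] gap 0.0005 q [ 0.29  0.33 -0.77  1.67  0.24  1.23 -0.42]
shift cm in tool [-0.03  0.07  0.04]
133 [-0.10582018  0.5681393 ]
```

Emit:
carry_out(
  rows=[
    {"dx": 0, "dy": 0.4, "dz": 0, "yaw": 0},
    {"dx": 0, "dy": 0.5, "dz": 0, "yaw": 0},
    {"dx": 0, "dy": 0.6, "dz": 0, "yaw": 0},
    {"dx": 0, "dy": 0.6, "dz": 0, "yaw": 0},
    {"dx": 0, "dy": 0.6, "dz": 0, "yaw": 0},
    {"dx": 0, "dy": 0.6, "dz": 0, "yaw": 0},
    {"dx": 0, "dy": 0.7, "dz": 0, "yaw": 0},
    {"dx": 0, "dy": 0.8, "dz": 0, "yaw": 0},
    {"dx": 0, "dy": 0.8, "dz": 0, "yaw": 0},
    {"dx": 0, "dy": 0, "dz": 0, "yaw": 0},
    {"dx": 0, "dy": 0, "dz": 0, "yaw": 0},
    {"dx": 0, "dy": 0, "dz": 0, "yaw": 0},
  ],
)

```text
time_s: 11.12
eef_pos: [0.6157, 0.1884, 0.2349]
eef_rot: [0.664, 0.748, -0.0, 0.0]
contact_force: [0.2, -0.4, -0.0]
finger_gap: -0.0
```

Run:
```python
from h import *
st([.637,-.2188,.324])
im,d=shot('scene','s8');P=pts('scene',d)
for a,b in((.115,.15),):
  m=(P[...,2]>.174)&(P[...,2]<.192)&(P[...,1]>a)&(P[...,1]<b)&(P[...,0]>.53)&(P[...,0]<.6)
  Q=P[m];print(len(Q),np.polyfit(Q[:,1],Q[:,0],1))
cv2.imwrite('pics/c8.png',cv2.resize(im[170:270,340:460,::-1],None,fx=6,fy=6,interpolation=cv2.INTER_CUBIC))
```

```text
t 11.12 p [0.6157 0.1884 0.2349] a 96.78 zdown [-1.e-04 -2.e-04 -1.e+00] F [ 0.23 -0.41 -0.04] gap -0.0 q [ 0.23  0.44 -0.74  1.54  0.31  1.28 -0.43]
shift cm in tool [-40.69  -2.7   -8.9 ]
107 [0.22723029 0.53625563]
```

View pics/c8.png

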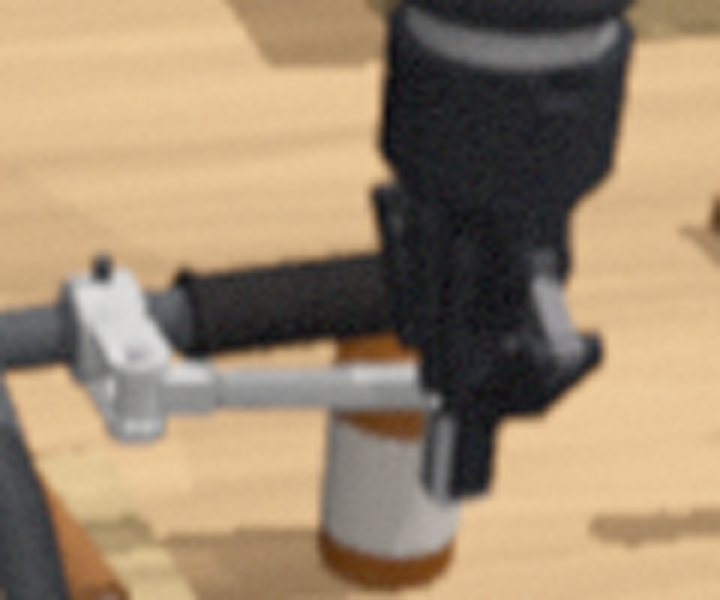

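Emit:
carry_out(
  rows=[
    {"dx": 0, "dy": 0.3, "dz": -2, "yaw": 0},
    {"dx": 0, "dy": 0, "dz": -3, "yaw": 0},
    {"dx": 0, "dy": 0, "dz": -3, "yaw": 0},
    {"dx": -2, "dy": 0, "dz": -1, "yaw": 0},
    {"dx": -4, "dy": -0.3, "dz": 0, "yaw": 0},
    {"dx": -4, "dy": -0.3, "dz": 0, "yaw": 0},
    {"dx": -4, "dy": -0.3, "dz": 0, "yaw": 0},
    {"dx": -4, "dy": -0.3, "dz": 0, "yaw": 0},
    {"dx": -4, "dy": -0.3, "dz": 0, "yaw": 0},
    {"dx": -4, "dy": -0.3, "dz": 0, "yaw": 0},
    {"dx": -4, "dy": -0.3, "dz": 0, "yaw": 0},
    {"dx": -4, "dy": -0.3, "dz": 0, "yaw": 0},
    {"dx": -4, "dy": -0.3, "dz": 0, "yaw": 0},
    {"dx": -2.7, "dy": -0.3, "dz": 0, "yaw": 0},
    {"dx": 0, "dy": 0, "dz": 0, "yaw": 6.4},
    {"dx": 0, "dy": 0, "dz": 0, "yaw": 0},
    {"dx": 0, "dy": 0, "dz": 0, "yaw": 0},
  ],
)

```text
time_s: 13.3
eef_pos: [0.6369, -0.2191, 0.3249]
eef_rot: [0.704, 0.71, -0.0, -0.0]
contact_force: [-0.7, 0.3, -0.6]
finger_gap: 0.0002
```

Run:
```python
from h import *
st([.637,-.2188,.235])
shot('scene','s9');shot('top','t9')
```

```text
t 13.3 p [ 0.6369 -0.2191  0.3249] a 90.48 zdown [-3.e-04 -2.e-04 -1.e+00] F [-0.67  0.29 -0.59] gap 0.0002 q [ 0.71  0.42 -0.59  1.34  0.23  1.45  0.15]
shift cm in tool [0.04 0.02 8.99]
```

View pics/s9.png

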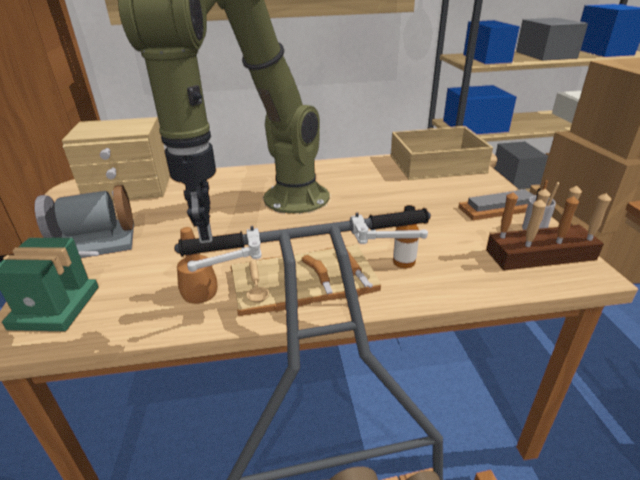

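View pics/t9.png

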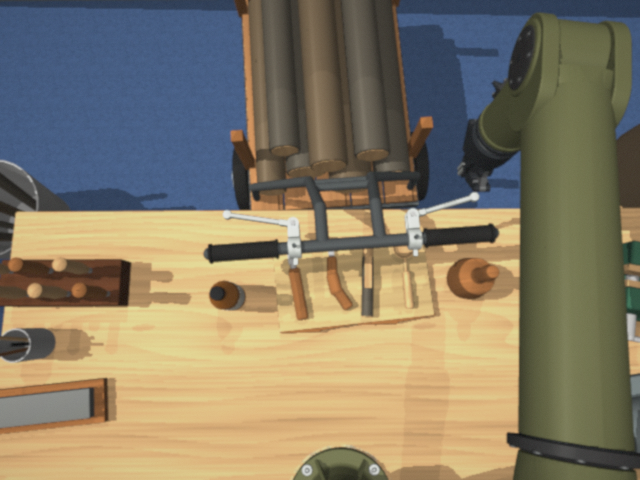

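The left lever is back at rest, with its ball at (228,215). The tool is above and beyond the right lever, so I'll descend now.

Emit:
carry_out(
  rows=[
    {"dx": 0, "dy": 0, "dz": 1, "yaw": 0},
    {"dx": 0, "dy": 0, "dz": 2, "yaw": 0},
    {"dx": 0, "dy": 0, "dz": 2, "yaw": 0},
    {"dx": 0, "dy": 0, "dz": 2, "yaw": 0},
    {"dx": 0, "dy": 0, "dz": 1.5, "yaw": 0},
    {"dx": 0, "dy": 0, "dz": 0.5, "yaw": 0},
    {"dx": 0, "dy": 0, "dz": 0, "yaw": 0},
  ],
)

```text
time_s: 14.28
eef_pos: [0.6372, -0.219, 0.2348]
eef_rot: [0.705, 0.709, 0.0, -0.0]
contact_force: [0.9, -0.6, 0.5]
finger_gap: -0.0002
```

Run:
```python
from h import *
st([.591,-.2188,.235])
im,d=shot('scene','s10')
cv2.imwrite('pics/c10.png',cv2.resize(im[190:290,150:270,::-1],None,fx=6,fy=6,interpolation=cv2.INTER_CUBIC))
```

```text
t 14.28 p [ 0.6372 -0.219   0.2348] a 90.37 zdown [-0.e+00  1.e-04 -1.e+00] F [ 0.9  -0.61  0.49] gap -0.0002 q [ 0.72  0.47 -0.57  1.46  0.26  1.29  0.12]
shift cm in tool [ 0.05 -4.62 -0.02]
```

View pics/c10.png

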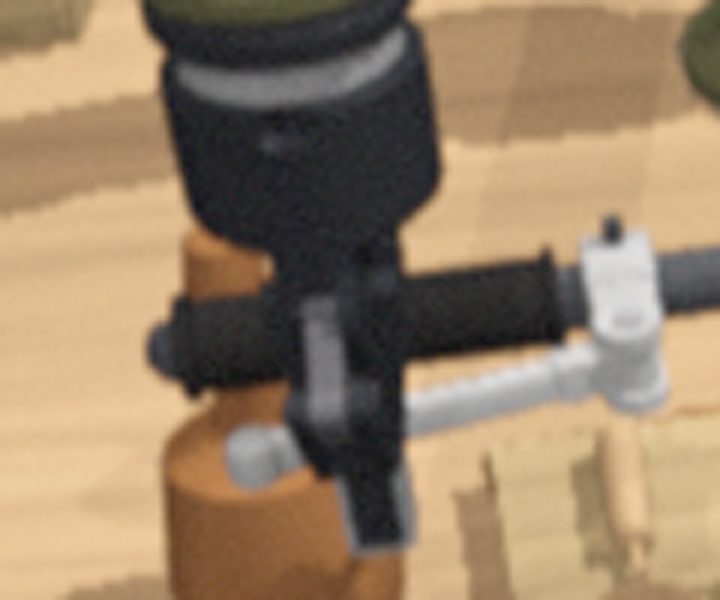

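Finger is outside the blade, between the ball and the bracket. Pressing in.

Emit:
carry_out(
  rows=[
    {"dx": 0, "dy": -0.6, "dz": 0, "yaw": 0},
    {"dx": 0, "dy": -0.6, "dz": 0, "yaw": 0},
    {"dx": 0, "dy": -0.5, "dz": 0, "yaw": 0},
    {"dx": 0, "dy": -0.5, "dz": 0, "yaw": 0},
    {"dx": 0, "dy": -0.5, "dz": 0, "yaw": 0},
    {"dx": 0, "dy": -0.5, "dz": 0, "yaw": 0},
    {"dx": 0, "dy": -0.4, "dz": 0, "yaw": 0},
    {"dx": 0, "dy": -0.3, "dz": 0, "yaw": 0},
    {"dx": 0, "dy": 0, "dz": 0, "yaw": 0},
    {"dx": 0, "dy": 0, "dz": 0, "yaw": 0},
  ],
)

```text
time_s: 15.58
eef_pos: [0.5985, -0.2198, 0.2353]
eef_rot: [0.705, 0.709, 0.0, 0.001]
contact_force: [4.3, -3.5, -0.5]
finger_gap: 0.0
```

Emit:
carry_out(
  rows=[
    {"dx": 0, "dy": -0.2, "dz": 0, "yaw": 0},
    {"dx": 0, "dy": -0.2, "dz": 0, "yaw": 0},
    {"dx": 0, "dy": -0.1, "dz": 0, "yaw": 0},
    {"dx": 0, "dy": 0, "dz": 0, "yaw": 0},
  ],
)

```text
time_s: 16.08
eef_pos: [0.5936, -0.2202, 0.2353]
eef_rot: [0.705, 0.709, 0.0, 0.001]
contact_force: [4.6, -3.1, -0.8]
finger_gap: 0.0002
```

Emit:
carry_out(
  rows=[
    {"dx": 0, "dy": -0.1, "dz": 0, "yaw": 0},
    {"dx": 0, "dy": -0.1, "dz": 0, "yaw": 0},
    {"dx": 0, "dy": -0.1, "dz": 0, "yaw": 0},
    {"dx": 0, "dy": 0, "dz": 0, "yaw": 0},
  ],
)

```text
time_s: 16.58
eef_pos: [0.5915, -0.2203, 0.2354]
eef_rot: [0.705, 0.709, 0.001, 0.002]
contact_force: [7.3, -4.5, -1.8]
finger_gap: 0.0001
```

Emit:
carry_out(
  rows=[
    {"dx": 0, "dy": -0.1, "dz": 0, "yaw": 0},
    {"dx": 0, "dy": -0.1, "dz": 0, "yaw": 0},
    {"dx": 0, "dy": 0, "dz": 0, "yaw": 0},
    {"dx": 0, "dy": 0, "dz": 0, "yaw": 0},
  ],
)

```text
time_s: 17.08
eef_pos: [0.5912, -0.2203, 0.2356]
eef_rot: [0.705, 0.709, 0.002, 0.004]
contact_force: [13.1, -4.6, -4.1]
finger_gap: -0.0001
```

Firm at the stop: measured x no longer follows the command. Holding.

Emit:
carry_out(
  rows=[
    {"dx": 0, "dy": 0, "dz": 0, "yaw": 0},
    {"dx": 0, "dy": 0, "dz": 0, "yaw": 0},
    {"dx": 0, "dy": 0, "dz": 0, "yaw": 0},
    {"dx": 0, "dy": 0, "dz": 0, "yaw": 0},
    {"dx": 0, "dy": 0, "dz": 0, "yaw": 0},
    {"dx": 0, "dy": 0, "dz": 0, "yaw": 0},
    {"dx": 0, "dy": 0, "dz": 0, "yaw": 0},
    {"dx": 0, "dy": 0, "dz": 0, "yaw": 0},
    {"dx": 0, "dy": 0, "dz": 0, "yaw": 0},
    {"dx": 0, "dy": 0, "dz": 0, "yaw": 0},
  ],
)

```text
time_s: 18.32
eef_pos: [0.5912, -0.2203, 0.2355]
eef_rot: [0.705, 0.709, 0.002, 0.004]
contact_force: [13.4, -4.9, -5.7]
finger_gap: -0.0001
```

Run:
```python
from h import *
st()
im,d=shot('top','t11')
cv2.imwrite('pics/c11.png',cv2.resize(im[170:270,200:520,::-1],None,fx=2.5,fy=2.5,interpolation=cv2.INTER_CUBIC))
```

```text
t 18.32 p [ 0.5912 -0.2203  0.2355] a 90.37 zdown [ 0.0087 -0.002  -1.    ] F [13.45 -4.95 -5.74] gap -0.0001 q [ 0.78  0.37 -0.59  1.58  0.22  1.24  0.17]
```

View pics/c11.png

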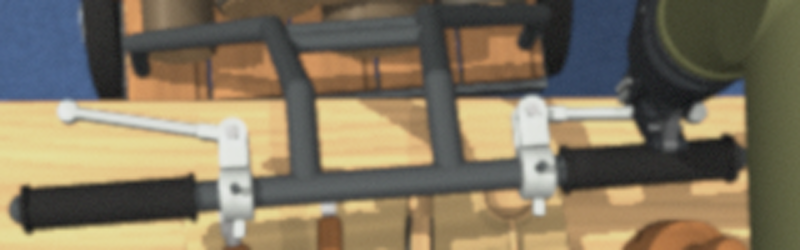

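The right lever lies level in the picture, from (535,110) to (695,113), which is its stop angle. The left lever is at rest. Releasing and rising clear.

Emit:
carry_out(
  rows=[
    {"dx": 0, "dy": 0.4, "dz": 0, "yaw": 0},
    {"dx": 0, "dy": 0.5, "dz": 0, "yaw": 0},
    {"dx": 0, "dy": 0.6, "dz": 0, "yaw": 0},
    {"dx": 0, "dy": 0.6, "dz": 0, "yaw": 0},
    {"dx": 0, "dy": 0.6, "dz": 0, "yaw": 0},
    {"dx": 0, "dy": 0.6, "dz": 0, "yaw": 0},
    {"dx": 0, "dy": 0.7, "dz": 0, "yaw": 0},
    {"dx": 0, "dy": 0.8, "dz": 0, "yaw": 0},
    {"dx": 0, "dy": 0.8, "dz": 0, "yaw": 0},
    {"dx": 0, "dy": 0, "dz": -1, "yaw": 0},
    {"dx": 0, "dy": 0, "dz": -3, "yaw": 0},
    {"dx": 0, "dy": 0, "dz": -3, "yaw": 0},
    {"dx": 0, "dy": 0, "dz": -2, "yaw": 0},
    {"dx": 0, "dy": 0, "dz": 0, "yaw": 0},
    {"dx": 0, "dy": 0, "dz": 0, "yaw": 0},
    {"dx": 0, "dy": 0, "dz": 0, "yaw": 0},
  ],
)

```text
time_s: 20.38
eef_pos: [0.6436, -0.219, 0.3233]
eef_rot: [0.705, 0.709, -0.001, -0.001]
contact_force: [0.3, -1.0, -0.2]
finger_gap: 0.0003
```

Run:
```python
from h import *
st()
im,d=shot('top','t12')
a=cv2.imread('pics/top1.png');print([tuple(x) for x in [np.abs(a[y:y+60,x:x+60].astype(int)-im[y:y+60,x:x+60,::-1]).mean(axis=(0,1)).round(1) for x,y in((215,200),(200,270),(440,250),(290,265),(420,190))]])
```

```text
t 20.38 p [ 0.6436 -0.219   0.3233] a 90.37 zdown [-2.5e-03  7.0e-04 -1.0e+00] F [ 0.33 -0.97 -0.24] gap 0.0003 q [ 0.7   0.44 -0.59  1.32  0.24  1.46  0.14]
[(np.float64(4.2), np.float64(5.2), np.float64(4.4)), (np.float64(4.2), np.float64(5.7), np.float64(4.9)), (np.float64(3.4), np.float64(4.9), np.float64(5.5)), (np.float64(3.8), np.float64(5.6), np.float64(5.7)), (np.float64(3.8), np.float64(4.4), np.float64(4.0))]
```

View pics/t12.png

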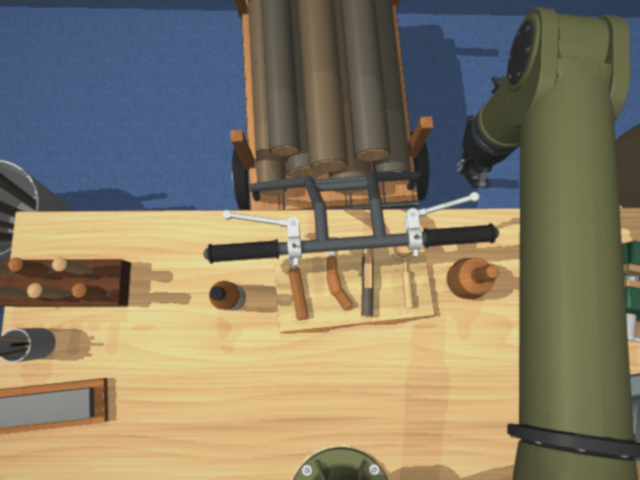

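Both levers are back at rest, with their balls at (228,215) and (475,197) as at the start. Bottle, mallet and tools have not moved, and the arm is clear.

```bash
python3 -c "
from workcell import arm
print(arm.finish_job())"
```

```text
the job is handed in; nothing more can be done
None
```

I checked both brake levers, left first, pressing each from outside with the backs of the closed fingers. The job is handed in after about 20 s on the robot's clock, with no verdict reported.

- **Left lever:** it came up against its stop with the tool within about 1 mm of where I had worked out. I held it there at 12–13 N in the pressing direction for over a second, then backed off. Contact force dropped to about zero and the lever sprang back.
- **Right lever:** same result, held at about 13 N for over a second. It sprang back after I let go.
- **Last check:** in the final top picture both levers are at the same pixels as at the start. The bottle, mallet and tools have not moved, and the fingertips are about 5 cm above the bar.
- **Less certain:**
  - A rough camera fit of the left blade's angle was noisy. It gave about 0.26 rad at the stop, and 0.33 rad from stop to rest where 0.28 was expected. I relied on the force and the arrested travel instead.
  - While pressing there were also sideways forces of 5–7 N and downward forces of 4–6 N. I took these for friction on the blade. I could not measure contact with the handlebar separately, though the worked-out clearance to it was over 15 mm.

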